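# Brake the reed turntable, push the staple home, release the brake

## Robot

A 6-joint arm with a two-finger parallel gripper is mounted at the origin on the work surface. World frame = base frame: x ahead of the robot, y to its left, z up, the work surface at z = 0. Lengths are in mm, angles in degrees, forces in N, time in s.
With the tool pointing down it reaches from about 150 to 775 mm from the base axis. Payload 6.1 kg.
Tool frame: the origin (TCP) lies midway between the tips of the shut fingers; the grasp point (between the pads) lies 19 mm behind it; z points along the fingers, y is the line along which they close (so a half turn about z gives the same grasp; the last joint's range is limited). The gripper opens to 85 mm and grips with 20 to 120 N. Pads are 22 mm wide; open, the fingers measure 114 mm over their backs; the gripper's body (76 mm by 85 mm) begins 54 mm behind the grasp point. The pads swing forward as they close: fully open they stand 13 mm farther back than shut.
Start: joints at [76.49, 7.208, -2.269, 80.523, 0, 90], TCP at [122.645, 510.457, 231.295] pointing down, gripper open.
Joint ranges: [-155.77, 155.77], [-54.66, 111.73], [-72.52, 77.12], [-102.08, 115.82], [-83.92, 84.16], [-180, 180]. Speed limits (degrees/s): [136.94, 136.94, 172.46, 180, 180, 180].

## Interface

Orientations are given as a 3x3 rotation matrix whose columns are the frame's x, y, z axes.
In Python, from cell import manip gives the robot as it stands. Calls block until the motion is done:
- manip.move_pose(position, orientation): joint-space move of the TCP to a pose.
- manip.move_straight(position, orientation=None, v=150, threshold=None): straight line of the TCP; orientation=None keeps the orientation; v is the mean speed in mm/s. With threshold (N) it stops when the force on the tool has changed by that much, and returns True; else False.
- manip.move_j(angles): joint-space move.
- manip.command_gripper(opening): opening from 0.0 (shut) to 1.0 (fully open); the grip force is fixed at half the most; returns when the fingers have stopped.
- manip.wait(seconds).
- manip.inverse_kinematics(position, orientation): joint angles nearest the present ones, or None.
- manip.read_camera(name): name is "scene" or "side" or "wrist"; returns a dict with "img" (480x640x3 uint8, red, green, blue), "depth" (480x640 float32, mm along the optical axis (not along the pixel's ray), 0 where there is no reading), "vfov" (degrees; the focal length in pixels is half the picture's height over the tangent of half this angle, whatever the lens; pixels are square), "cx", "cy" (the principal point, pixels), "rvec" (rotation vector, rad) and "tvec" (3), from world to camera coordinates, as OpenCV has them. Camera axes: x right, y down, z forward; pixel columns grow to the right and rows downward; lengths in mm; the calibration is good to about 2 mm. The wrist camera is an equidistant fisheye: a pixel r from the principal point sees the ray r / f radians off the axis. A picture is of the moment at which its call begins.
A pose or a line that the arm cannot do raises manip.IKError and nothing moves.
- manip.hand_in(): hands the job in; it is judged then, once.
Readings, each from a call of its own:
- manip.current_time_s(): time.
- manip.current_joints(): joint angles.
- manip.current_joint_vel(): joint speeds.
- manip.current_tau(): joint torques, N m.
- manip.current_position(): TCP position.
- manip.current_eef_rot(): TCP orientation.
- manip.current_contact_force(): force on the tool from outside, world axes, zero at the start.
- manip.current_moment(): the same for the moment, N m.
- manip.current_grip_width(): opening from 0.0 (shut) to 1.0 (fully open).
- manip.current_grasp_force(): force on a finger pad.
Only numpy, scipy, OpenCV 4.12 (cv2) and the standard library are available. Lean on these libraries where they do the work, as an engineer would, in place of code of your own. Each camera call takes 0.05 s, during which the arm holds its last target. There are 200 camera calls.

## Task

Push the kick-down brake lever of the turntable down until its rubber foot bites hard enough to hold the disc by itself, without crushing it. With the disc held, push the brass staple gently along its mandrel until it is fully home (push on its end, do not squeeze it), then flick the brake lever back up to its top and let go, leaving the disc free again and standing still. Leave everything else on the bench where it is.

Things in the scene. Friction and masses are not known exactly. Their poses are not given: they have to be found in the camera images.
- turntable: Squat brass turntable base, fixed to the bench: round foot 190 mm wide, origin at the centre of its underside, on the disc's axis; z up. On its -x side it has a bracket with the brake lever's hinge. Its position and yaw differ every time.
- disc: Brass disc 180 mm wide, 10 mm thick, top face 40 mm above the bench; spins almost freely about the turntable's vertical axis unless braked. Origin on that axis in its underside, 30 mm above the bench; z up, x and y turn with it. A dark steel block 22 x 20 x 50 mm stands on it at x 45, y -45 mm; two spare brass staples, 40 mm tall, stand at x -35, y +30 and -30 mm (leave them); a nut in the middle.
- mandrel (a point): Free end of the mandrel, inside the staple: a level steel rod 8 mm thick, 75 mm above the bench, that runs from the steel block's +y face 40 mm along the disc's +y. Pushing along it acts 45 mm off the disc's axis, so it spins the disc unless the brake holds it.
- staple: The staple on the mandrel: brass tube 45 mm long, 12 to 17 mm thick, with a flat rim 22 mm wide, 5 mm thick at its +y end. Origin at the centre of the rim's outer face, 75 mm above the bench, axes as the disc's. Slides stiffly (about 5 N) along the mandrel: push that face along the disc's -y. Starts 15 to 26 mm short of home. More than 22 N from the fingers, pushing or pinching, spoils it.
- rim (a point): Centre of the outer flat face of the staple's rim (same point as staple). Nothing stands behind it, on its +y side, within the disc.
- rim_home (a point): Point of the disc (x 45, y 10, z 45 mm in its frame) where the rim's outer face centre lies when the staple is fully home; there it stops hard against the block, so the push force jumps above the 5 N of sliding.
- brake: Steel kick-down brake lever. Origin on its hinge, whose axis is the turntable's x; the lever runs along its own -y, 135 mm long, 12 mm wide, 10 mm thick, ending in a paddle. Level when its z is vertical; starts tipped up 0.22 to 0.30 rad, swings from 0.30 up (stop) to 0.20 below level. The stiff hinge stays where left; about 6.5 N at the paddle moves it, up or down.
- paddle (a point): Middle of the top face of the lever's paddle (22 mm wide along x, 34 mm long along y, 10 mm thick), 115 mm from the hinge; about 100 mm above the bench at the upper stop, 67 mm when level. Free space under and beside it: it can be pinched across its width from above, or hooked from underneath.
- foot_arm (a point): Point of the brake lever above its rubber foot: 60 mm from the hinge, 22 mm towards the disc. The springy black foot below comes down on the disc's rim. It is worn by an unknown amount, so the angle where it bites (0.10 rad above level to 0.05 below) must be felt: from there the force at the paddle climbs by 2 to 3 N per mm.
- pivot (a point): Hinge of the brake lever, 62 mm above the bench, at x -105, y 60 mm in the turntable's frame. Pressed straight down to 14 to 18 N at the paddle the lever stays locked when let go; under about 9 N it does not hold the disc, above about 21 N the foot is crushed.
- cup: Bystander: round satin pewter reed cup, 72 mm wide, 55 mm tall, origin at the centre of its underside
- hone: Bystander: grey slate hone 150 x 45 x 18 mm, origin under its centre
- jar: Bystander: small amber glass jar with brass lid, 52 mm wide, 60 mm tall, origin under its centre
- chanter: Bystander: black practice chanter lying down, about 310 mm long, 28 mm thick, origin under its middle
- spool: Bystander: dark wooden spool 48 mm wide, 42 mm tall, origin under its centre
- driver: Bystander: screwdriver with wooden handle, lying down
- spare_mandrel: Bystander: spare steel mandrel with wooden handle, 160 mm long, lying down

How it is judged (in metres and radians):
On the way, in this order (a step that is already met when the one before it is completed fails the run):
1. the brake is locked by itself: its foot bears on the disc with more than 7 N while the fingers are off the lever (contact force between brake and disc above 7 N and contact force between each of the arm, the fingers and brake below 0.5 N), for 0.3 s.
2. the staple is fully home (within 2 mm) while the brake still holds the disc (distance between rim and rim_home below 0.002 m and contact force between brake and disc above 5 N), for 0.2 s.
At the end, for the whole second after the job is handed in: the brake lever is up (middle of the paddle's top more than 88 mm above the bench), its foot off the disc, the staple still within 2 mm of home, the disc not spinning (under 0.5 rad/s) (height (world z) of paddle above 0.088 m and contact force between brake and disc below 0.3 N and distance between rim and rim_home below 0.002 m and angular speed of disc below 0.5 rad/s); the robot touches nothing.
It fails at once if the brake's foot is crushed on the disc (more than 30 N) (contact force between brake and disc above 30 N).
It fails at once if the staple is pushed or squeezed with more than 22 N (contact force between any of the fingers, the arm and staple above 22 N).
It fails at once if a bystander is moved by more than 25 mm (distance of any of cup, hone, jar, chanter, spool, driver, spare_mandrel from where it was at the start of the episode above 0.025 m).
It also fails if it takes over 58 s, if anything falls off the work surface, if the arm or the gripper's body presses on something with over 40 N, if the wrist force passes 120 N, or if a joint passes its speed limit or range.

## Working session

There is one attempt and no reset: what is moved stays moved. The work goes in short steps, each a Python script; the robot and the scene stay as the last script left them, time stands still between calls to the robot, and variables do not carry over. Pictures are saved under pics/ and viewed, at most 10 in all, crops included, and the job is handed in when it is done.

```bash
ls; mkdir -p pics; cat > h.py <<'E'
from cell import manip
import numpy as np, cv2
def cam(n):
    d=manip.read_camera(n); d['R']=cv2.Rodrigues(np.array(d['rvec'],float))[0]; d['t']=np.array(d['tvec'],float).ravel()
    d['f']=240/np.tan(np.radians(d['vfov']/2)); return d
def cloud(d):
    v,u=np.mgrid[0:480,0:640]; x=(u-d['cx'])/d['f']; y=(v-d['cy'])/d['f']; z=d['depth']
    P=np.stack([x*z,y*z,z],-1)
    return (P-d['t'])@d['R']
def save(n,img): cv2.imwrite('pics/'+n,cv2.cvtColor(img,cv2.COLOR_RGB2BGR))
E
python3 - <<'E'
from h import *
import pickle
D={}
for n in ['scene','side']:
    d=cam(n); save(n+'.png',d['img']); D[n]=d; print(n,d['vfov'],-d['R'].T@d['t'])
pickle.dump(D,open('d.pkl','wb')); print(manip.current_time_s())
E
```

```text
pics
scene 45.36411329902213 [1504.46594635 -444.67935876  880.99189809]
side 57.78778302524404 [268.75468074 483.04057512 759.49219828]
0.1
```

View pics/scene.png

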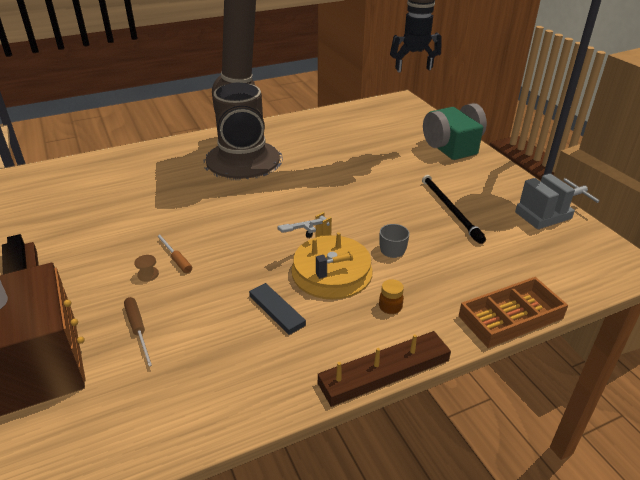

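View pics/side.png

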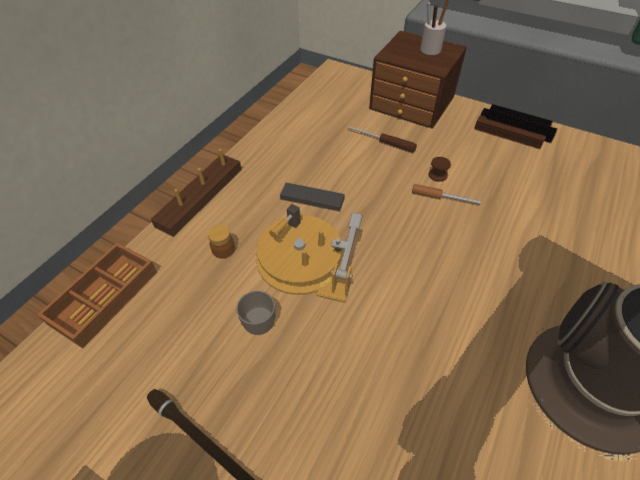

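The scene picture shows the turntable at about (333,262). In the side picture the disc is at (300,250), the block at (293,215), the staple at (280,228), the paddle at (356,221) and the hinge at (343,272). The jar, cup and hone stand around it.

```bash
python3 - <<'E'
from h import *
import pickle
from scipy.optimize import least_squares
D=pickle.load(open('d.pkl','rb'))
for n,c in [('side',(300,250)),('scene',(333,258))]:
    d=D[n]; P=cloud(d); 
    C0=P[c[1],c[0]]; print(n,'seed',C0)
    A=P[d['depth']>0]
    near=A[np.hypot(*(A[:,:2]-C0[:2]).T)<220]
    m=near[(near[:,2]>37)&(near[:,2]<43)&(np.hypot(*(near[:,:2]-C0[:2]).T)<110)]
    # disc: fit circle through the convex hull
    h=cv2.convexHull(m[:,:2].astype(np.float32))[:,0]
    r=least_squares(lambda p:np.hypot(h[:,0]-p[0],h[:,1]-p[1])-p[2],[*C0[:2],90],loss='soft_l1').x
    print('disc',r,'z',np.median(m[:,2]),len(m))
    up=near[(near[:,2]>50)&(near[:,2]<115)]
    pickle.dump((r,up),open(n+'_up.pkl','wb'))
    # topdown height map 1.0 mm -> 2px
    im=np.zeros((440,440),np.uint8)
    for x,y,z in near[near[:,2]>25]:
        i=int(220+(x-r[0])*1.4); j=int(220-(y-r[1])*1.4)
        if 2<i<437 and 2<j<437: im[j-1:j+1,i-1:i+1]=np.maximum(im[j-1:j+1,i-1:i+1],int(np.clip(z*2.2,0,255)))
    cv2.imwrite(f'pics/top_{n}.png',cv2.applyColorMap(im,cv2.COLORMAP_JET))
a=cv2.imread('pics/top_side.png');b=cv2.imread('pics/top_scene.png')
cv2.imwrite('pics/top.png',np.hstack([a[:,50:440],b[:,50:440]]))
E
```

```text
side seed [584.73649351  26.49560531  40.22829   ]
disc [590.24607689  19.50424458  89.76389412] z 40.67177093479231 3747
scene seed [636.13989865  -3.88743264  80.96971205]
disc [603.12311191  11.18248228  83.36693969] z 39.60209485714734 1927
```

View pics/top.png

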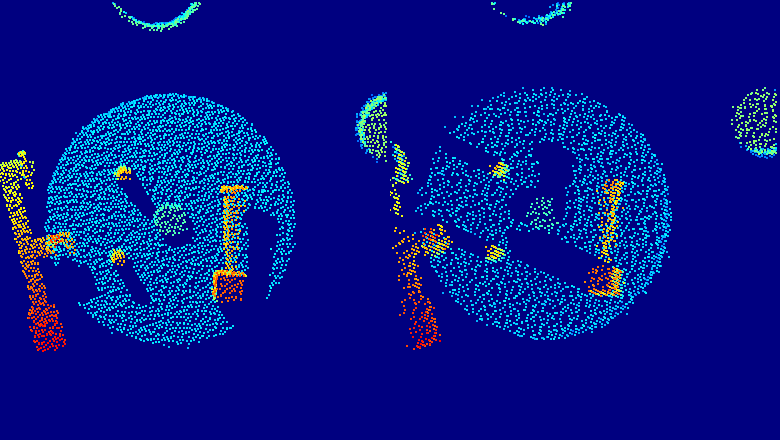

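The top-view maps show the disc, with its centre near world (590,19). The staple lies along about +y on the right, with the block at its lower end. The lever is on the left, with the hinge at the top and the paddle (red, highest) at the bottom.

```bash
cat > fit.py <<'E'
from h import *
from scipy.optimize import minimize, least_squares
def fit(d, c0=(590,19)):
    A=cloud(d)[d['depth']>0]; rr=np.hypot(*(A[:,:2]-c0).T)
    m=A[(rr<110)&(abs(A[:,2]-40)<3)]
    h=cv2.convexHull(m[:,:2].astype(np.float32))[:,0]
    c=least_squares(lambda p:np.hypot(h[:,0]-p[0],h[:,1]-p[1])-p[2],[*c0,90],loss='soft_l1').x
    N=A[rr<200]; q=N-[c[0],c[1],0]
    def rot(q,a): return np.c_[q[:,0]*np.cos(a)+q[:,1]*np.sin(a),-q[:,0]*np.sin(a)+q[:,1]*np.cos(a),q[:,2]]
    up=q[(q[:,2]>52)&(q[:,2]<105)&(np.hypot(q[:,0],q[:,1])<80)]
    best=None
    for a in np.radians(np.arange(-180,180,.5)):
        p=rot(up,a)
        s=((abs(p[:,0]-45)<11)&(abs(p[:,1]+45)<10)&(p[:,2]>80)).sum()+((np.hypot(p[:,0]+35,abs(p[:,1])-30)<7)).sum()+2*((abs(p[:,0]-45)<8.5)&(p[:,1]>-35)&(p[:,1]<40)).sum()
        if best is None or s>best[0]: best=(s,a)
    a=best[1]; p=rot(up,a)
    st=p[(abs(p[:,0]-45)<13)&(p[:,1]>-33)]
    sx=st[st[:,2]>78]; k=np.polyfit(sx[:,1],sx[:,0],1); 
    rimtop=st[(st[:,2]>83)]
    info=dict(centre=c,discyaw=np.degrees(a),score=best[0],n=len(up),slope=k,top=np.percentile(st[:,2],98),yend=np.percentile(st[:,1],[97,99,100]),rimtop_y=np.percentile(rimtop[:,1],[2,50,98]) if len(rimtop) else None)
    b=p[(p[:,2]>86)&(p[:,1]<-30)]; info['block']=b.mean(0) if len(b) else None
    # lever
    L=q[(q[:,2]>52)&(q[:,2]<112)&(np.hypot(q[:,0],q[:,1])>88)]
    bl=None
    for t in np.radians(np.arange(-180,180,.5)):
        w=rot(L,t); s=((abs(w[:,0]+105)<7)&(w[:,1]<60)&(w[:,1]>-75)).sum()
        if bl is None or s>bl[0]: bl=(s,t)
    w=rot(L,bl[1]); w=w[(abs(w[:,0]+105)<13)&(w[:,1]<50)&(w[:,1]>-80)]
    info['yaw']=np.degrees(bl[1]); info['levn']=(bl[0],len(L))
    info['lev_xt']=np.polyfit(w[:,1],w[:,0],1)
    info['yt_min']=np.percentile(w[:,1],[0,1])
    pd=w[w[:,1]<-40]; info['pad_x']=[np.percentile(pd[:,0],[2,98]),np.median(pd[:,2])] if len(pd) else None
    tp=w[abs(w[:,0]+105)<5]; info['tilt']=np.polyfit(tp[:,1],tp[:,2],1)
    return info
E
python3 - <<'E'
from fit import *
import pickle
np.set_printoptions(precision=2,suppress=True)
D=pickle.load(open('d.pkl','rb'))
for n in ['side','scene']:
    print(n)
    for k,v in fit(D[n]).items(): print(' ',k,v)
E
```

```text
side
  centre [590.63  19.54  89.55]
  discyaw -7.499999999999999
  score 685
  n 613
  slope [-0.12 44.52]
  top 87.69370723598776
  yend [29.23 29.79 30.2 ]
  rimtop_y [-32.86  10.79  28.89]
  block [ 47.2  -40.93  90.33]
  yaw 12.000000000000002
  levn (np.int64(416), 1243)
  lev_xt [  -0.02 -104.1 ]
  yt_min [-74.47 -72.25]
  pad_x [array([-113.1 ,  -92.51]), np.float64(96.21197651071272)]
  tilt [-0.26 82.05]
scene
  centre [592.77  15.19  89.98]
  discyaw -4.5
  score 509
  n 534
  slope [-0.   45.71]
  top 85.57062672022413
  yend [26.38 27.63 28.13]
  rimtop_y [-16.43  23.13  27.22]
  block [ 44.52 -43.89  88.83]
  yaw 15.5
  levn (np.int64(206), 796)
  lev_xt [   0.02 -102.65]
  yt_min [-68.27 -67.86]
  pad_x [array([-115.27,  -95.66]), np.float64(95.4753962323047)]
  tilt [-0.25 81.15]
```

```bash
cat >> h.py <<'E'
C=np.array([591.5,17.5]); YAW=np.radians(13.7)
def Rz(a): return np.array([[np.cos(a),-np.sin(a)],[np.sin(a),np.cos(a)]])
def T(x,y): return C+Rz(YAW)@[x,y]
def down(a): # tool z down, tool y along heading a
    y=np.array([np.cos(a),np.sin(a),0]); z=np.array([0,0,-1.]); return np.c_[np.cross(y,z),y,z]
F=lambda: np.array(manip.current_contact_force())
E
python3 - <<'E'
from h import *
np.set_printoptions(precision=2,suppress=True)
print(np.array(manip.current_eef_rot()))
p=T(-105,-55)
best=None
for s in (0,np.pi):
    q=manip.inverse_kinematics([*p,130],down(YAW+s)); print(s,q)
    if q is not None and (best is None or abs(q[5])<abs(best[1][5])): best=(s,q)
R=down(YAW+best[0])
manip.command_gripper(0.0)
manip.move_pose([*p,125],R); manip.wait(.3)
f0=F(); print('f0',f0,manip.current_position(),manip.current_time_s())
hit=manip.move_straight([*p,60],v=14,threshold=9)
print(hit,manip.current_position(),F()-f0,manip.current_time_s())
E
```

```text
[[-0.97  0.23 -0.  ]
 [ 0.23  0.97 -0.  ]
 [ 0.   -0.   -1.  ]]
0 [ -6.9    6.31 -16.04  67.64   0.    69.4 ]
3.141592653589793 [  -6.9     6.31  -16.04   67.64    0.   -110.6 ]
f0 [-0.48 -0.65 -0.1 ] [502.58 -60.45 125.01] 3.6333
True [503.83 -62.3   71.39] [ 0.63 -0.61  1.56] 7.0
```

```bash
python3 - <<'E'
from h import *
np.set_printoptions(precision=2,suppress=True)
print(F(),manip.current_position(),manip.current_time_s())
a=cam('side'); b=cam('wrist')
i=cv2.resize(a['img'][170:320,230:430],(530,398),interpolation=cv2.INTER_CUBIC)
j=cv2.resize(cam('scene')['img'][180:310,250:420],(260,199),interpolation=cv2.INTER_CUBIC)
k=cv2.resize(b['img'],(260,195))
save('p1.png',np.hstack([i,np.vstack([j,k,np.zeros((4,260,3),np.uint8)])]))
E
```

```text
[ 0.15 -1.26  1.46] [503.83 -62.3   71.39] 7.0
```

View pics/p1.png

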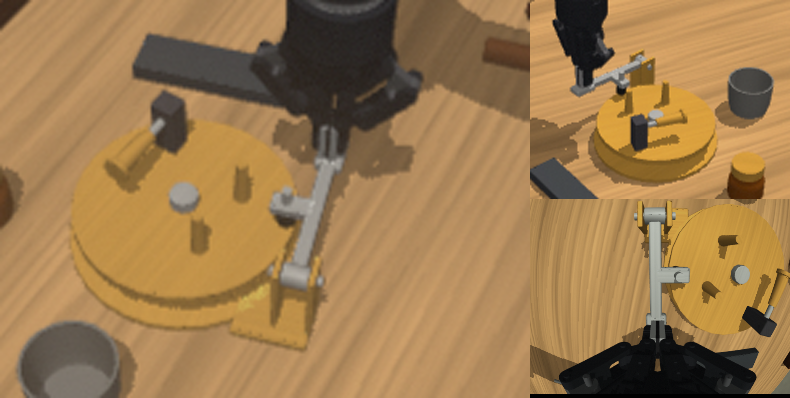

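The fingers stand centred on the paddle at crop (328,160), and the lever is nearly level. I'll continue in small steps, reading the force.

```bash
python3 - <<'E'
from h import *
np.set_printoptions(precision=2,suppress=True)
p=np.array(manip.current_position()); z=p[2]
for i in range(30):
    z-=0.5; manip.move_straight([p[0],p[1],z],v=5)
    f=F(); print(round(z,2),round(manip.current_position()[2],2),f,round(manip.current_time_s(),2))
    if f[2]>12.5: break
E
```

```text
70.9 71.35 [-0.34  0.77  6.12] 7.41
70.4 71.01 [-1.47 -0.49  6.52] 7.66
69.9 70.63 [-2.08  0.32  7.59] 7.91
69.4 70.28 [-2.88  0.33 10.24] 8.16
68.9 69.9 [-3.02  0.03 10.05] 8.41
68.4 69.49 [-2.42 -0.49 11.15] 8.66
67.9 69.14 [-3.23 -0.05 12.47] 8.91
67.4 68.76 [-3.82 -0.11 12.35] 9.16
66.9 68.37 [-4.36 -0.17 14.  ] 9.41
```

```bash
python3 - <<'E'
from h import *
np.set_printoptions(precision=2,suppress=True)
p=np.array(manip.current_position()); z=66.9
def avg(n=6):
    s=[]
    for _ in range(n): manip.wait(.02); s.append(F())
    return np.mean(s,0)
f=avg(); print(f,manip.current_position())
for i in range(8):
    if f[2]>15.6: break
    z-=0.4; manip.move_straight([p[0],p[1],z],v=5)
    f=avg(); print(round(z,2),round(manip.current_position()[2],2),f,round(manip.current_time_s(),2))
manip.move_straight([*p[:2],78],v=20); manip.wait(.3)
print('after',avg(),manip.current_time_s())
manip.move_straight([*p[:2],150],v=150); manip.wait(.3)
import pickle
from fit import fit
d=cam('side'); pickle.dump(d,open('d2.pkl','wb'))
for k,v in fit(d).items(): print(' ',k,v)
E
```

```text
[-4.19 -0.5  13.17] [504.02 -62.45  68.37]
66.5 68.03 [-4.77  0.18 14.72] 9.86
66.1 67.78 [-5.18 -0.05 15.52] 10.21
65.7 67.5 [-5.56  0.25 16.36] 10.56
after [0.12 0.37 0.25] 11.725
  centre [590.5   19.31  89.82]
  discyaw -8.0
  score 689
  n 614
  slope [-0.1  44.37]
  top 89.02747939037644
  yend [29.55 30.21 30.77]
  rimtop_y [-32.58  11.27  29.99]
  block [ 47.53 -40.35  89.98]
  yaw 9.5
  levn (np.int64(348), 1175)
  lev_xt [  -0.04 -103.84]
  yt_min [-79.99 -78.94]
  pad_x [array([-110.31,  -92.35]), np.float64(69.69224471604267)]
  tilt [-0.01 68.68]
```

```bash
python3 - <<'E'
from h import *
np.set_printoptions(precision=2,suppress=True)
A=np.radians(-3.5); W=lambda x,y,z:[*(C+Rz(A)@[x,y]),z]
R=down(A)
manip.move_pose(W(45,58,140),R)
manip.move_straight(W(45,58,69),v=120); manip.wait(.2)
u=np.array([*(Rz(A)@[0,1.]),0])
f0=F(); print('f0',f0,manip.current_time_s())
hit=manip.move_straight(W(45,30,69),v=12,threshold=4)
p=np.array(manip.current_position()); print(hit,p,'disc',Rz(A).T@(p[:2]-C),F()-f0,manip.current_time_s())
b=cam('wrist')['img']; s=cam('side')['img'][170:320,230:430]; c=cam('scene')['img'][180:310,250:420]
save('p2.png',np.hstack([b[:, 60:560],np.vstack([cv2.resize(s,(300,240)),cv2.resize(c,(300,240))])]))
E
```

```text
f0 [ 0.15 -0.97 -0.04] 14.4417
True [638.46  51.27  68.58] disc [44.81 36.57] [-0.05  1.89  0.6 ] 16.0917
```

View pics/p2.png

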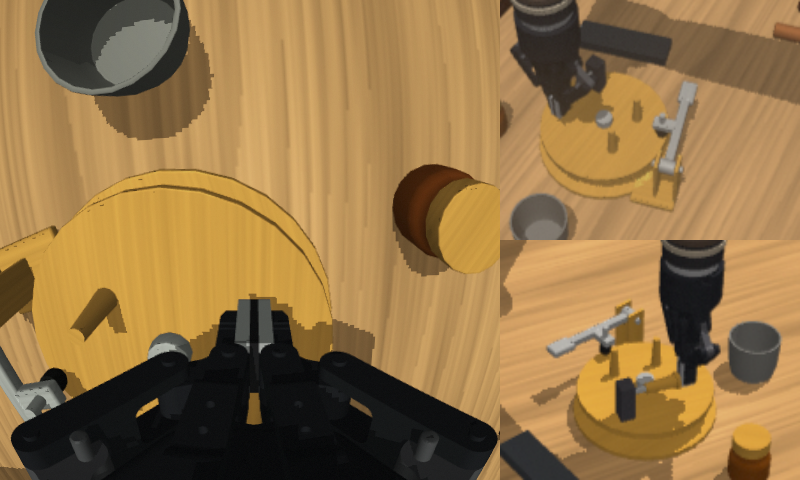

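The shut fingers stand centred behind the rim (wrist view, 253,330), and the lever is down. Now push in small steps.

```bash
python3 - <<'E'
from h import *
np.set_printoptions(precision=2,suppress=True)
A=np.radians(-3.5); W=lambda x,y,z:[*(C+Rz(A)@[x,y]),z]
u=np.array([*(Rz(A)@[0,1.]),0])
def avg(n=4):
    s=[]
    for _ in range(n): manip.wait(.02); s.append(F())
    return np.mean(s,0)
y=36.5
for i in range(60):
    y-=0.7 ; manip.move_straight(W(45,y,69),v=6)
    f=avg(); p=np.array(manip.current_position()); pd=Rz(A).T@(p[:2]-C)
    print(round(y,2),pd,f,round(manip.current_time_s(),2))
    if f@u>10: break
E
```

```text
35.8 [44.58 36.37] [ 0.45  5.1  -3.85] 16.67
35.1 [44.67 35.36] [-0.34  4.89 -4.12] 17.0
34.4 [44.74 34.58] [-0.21  5.34 -3.8 ] 17.33
33.7 [44.8  33.81] [-0.6   5.34 -4.06] 17.67
33.0 [44.81 33.01] [-1.    5.04 -4.11] 18.0
32.3 [44.9  32.28] [-1.55  4.65 -3.63] 18.33
31.6 [44.89 31.6 ] [-1.08  4.63 -2.91] 18.67
30.9 [44.89 30.89] [-1.57  5.18 -3.08] 19.0
30.2 [44.87 30.21] [-1.09  4.92 -3.37] 19.33
29.5 [44.84 29.5 ] [-1.52  4.84 -3.03] 19.67
28.8 [44.86 28.77] [-1.28  4.82 -3.43] 20.0
28.1 [44.88 28.11] [-2.02  4.77 -3.46] 20.33
27.4 [44.88 27.35] [-1.56  4.9  -3.65] 20.67
26.7 [44.86 26.69] [-1.51  5.24 -3.06] 21.0
26.0 [44.83 25.97] [-1.3   4.99 -3.36] 21.33
25.3 [44.83 25.27] [-1.9   4.98 -3.49] 21.67
24.6 [44.85 24.58] [-1.54  4.68 -3.29] 22.0
23.9 [44.81 23.88] [-1.99  5.03 -3.21] 22.33
23.2 [44.8  23.17] [-1.25  4.68 -3.14] 22.67
22.5 [44.83 22.45] [-1.98  4.21 -2.98] 23.0
21.8 [44.81 21.8 ] [-1.34  4.75 -3.27] 23.33
21.1 [44.82 21.09] [-1.82  4.65 -3.04] 23.67
20.4 [44.8  20.37] [-1.48  4.58 -3.26] 24.0
19.7 [44.8  20.17] [-1.41  6.72 -3.55] 24.33
19.0 [44.83 20.08] [-0.91  8.44 -3.2 ] 24.67
18.3 [44.87 20.01] [-1.   10.26 -3.57] 25.0
```

```bash
python3 - <<'E'
from h import *
np.set_printoptions(precision=2,suppress=True)
A=np.radians(-3.5); W=lambda x,y,z:[*(C+Rz(A)@[x,y]),z]
manip.wait(.3)
manip.move_straight(W(45,40,69),v=60); manip.move_straight(W(45,45,150),v=150)
d=cam('side'); 
from fit import fit
r=fit(d); print('yend',r['yend'],'tilt',r['tilt'],'yaw',r['discyaw'],r['slope'])
R=down(YAW); c=T(-105,-55)+[0.8,-0.8]
manip.command_gripper(0.55)
manip.move_pose([*c,140],R)
manip.move_straight([*c,75],v=100); manip.wait(.2)
print(manip.current_position(),F(),manip.current_time_s())
b=cam('wrist')['img']; s=cam('side')['img'][170:320,230:430]; e=cam('scene')['img'][180:310,250:420]
save('p3.png',np.hstack([b[:, 60:560],np.vstack([cv2.resize(s,(300,240)),cv2.resize(e,(300,240))])]))
E
```

```text
yend [13.13 13.53 14.96] tilt [-0.02 68.7 ] yaw -7.499999999999999 [-0.11 43.63]
[503.88 -61.67  75.78] [ 0.15  0.24 -0.62] 28.8167
```

View pics/p3.png

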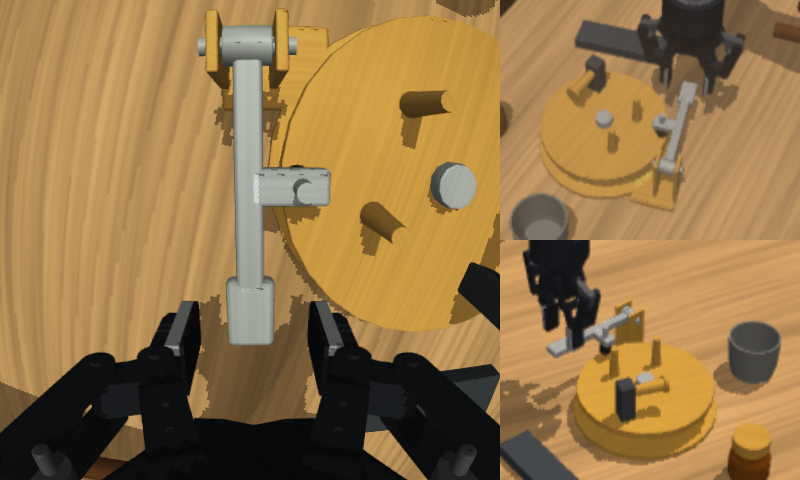

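The paddle (wrist view, 251,312) is midway between the open fingers (192 and 318), and the staple has moved 16.5 mm. Now pinch and lift along the arc.

```bash
python3 - <<'E'
from h import *
np.set_printoptions(precision=2,suppress=True)
c=T(-105,-55)+[0.8,-0.8]; n=Rz(YAW)@[0,1.]
f0=F()
print(manip.move_straight([*c,48],v=50,threshold=12))
manip.command_gripper(0.1)
print('grip',manip.current_grip_width(),manip.current_grasp_force(),F()-f0,manip.current_position(),manip.current_time_s())
t0=0.0
for th in np.arange(.04,.285,.04).tolist()+[.285]:
    q=c+n*115*(1-np.cos(th)); manip.move_straight([*q,48+115*np.sin(th)],v=30)
    print(round(th,2),manip.current_position(),F()-f0,round(manip.current_time_s(),2))
manip.wait(.2); print(manip.current_position(),F()-f0)
s=cam('side'); 
from fit import fit
r=fit(s); print('yend',r['yend'],'tilt',r['tilt'],'yaw',r['discyaw'],r['slope'],r['pad_x'])
b=cam('wrist')['img']; s=s['img'][170:320,230:430]; e=cam('scene')['img'][180:310,250:420]
save('p4.png',np.hstack([b[:, 60:560],np.vstack([cv2.resize(s,(300,240)),cv2.resize(e,(300,240))])]))
E
```

```text
False
grip 0.24698102849226194 59.032427072525024 [-5.21 -2.16  4.27] [502.32 -61.98  48.28] 30.0
0.04 [502.31 -61.84  52.28] [-4.9  -1.69  0.32] 30.3
0.08 [502.12 -61.18  56.6 ] [-6.22 -1.2  -7.04] 30.6
0.12 [501.94 -60.4   61.49] [-6.41  0.28 -8.11] 30.9
0.16 [501.72 -59.48  66.27] [-6.54  1.79 -7.84] 31.2
0.2 [501.47 -58.43  71.01] [-8.37  3.16 -7.3 ] 31.5
0.24 [501.18 -57.27  75.51] [-8.74  3.55 -7.04] 31.8
0.28 [500.84 -55.98  79.84] [-8.52  3.45 -7.94] 32.1
0.28 [500.78 -55.88  80.1 ] [-6.09  2.83 -9.35] 32.35
[500.79 -55.9   80.1 ] [ -6.81   3.43 -10.57]
yend [13.21 13.89 14.31] tilt [-0.29 84.52] yaw -7.0 [-0.09 44.16] [array([-116.97,  -92.68]), np.float64(100.55614478793409)]
```

View pics/p4.png

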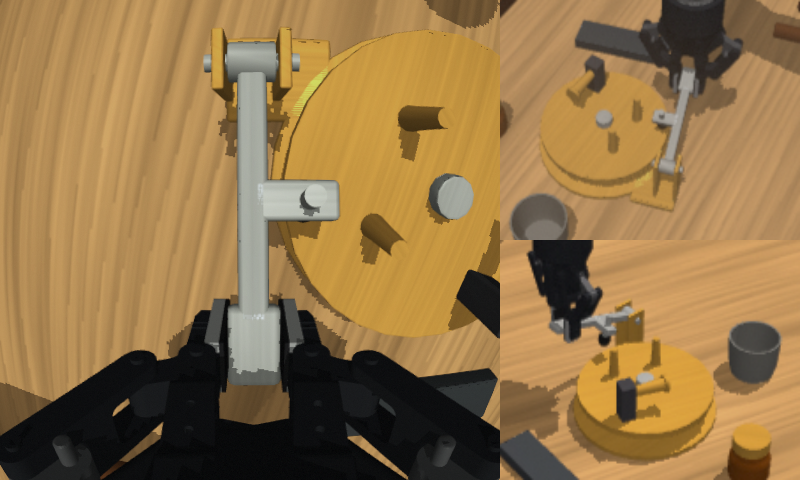

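The lever is tipped up about 0.29 rad, gripped at (254,345) in the wrist view. Release, retreat and check.

```bash
python3 - <<'E'
from h import *
np.set_printoptions(precision=2,suppress=True)
p=np.array(manip.current_position())
manip.command_gripper(0.55); manip.wait(.2); print(F())
manip.move_straight([p[0],p[1],190],v=100)
manip.wait(.5)
from fit import fit
for _ in range(2):
    r=fit(cam('side')); print('yend',r['yend'],'tilt',r['tilt'],'discyaw',r['discyaw'],r['slope'],r['pad_x'],F(),manip.current_time_s()); manip.wait(.5)
E
```

```text
[ 0.06 -0.14 -0.74]
yend [13.74 14.19 15.37] tilt [-0.29 82.59] discyaw -7.499999999999999 [-0.09 44.23] [array([-110.98,  -92.28]), np.float64(99.26818055500475)] [ 0.69  0.34 -0.36] 35.075
yend [12.7  13.09 13.4 ] tilt [-0.28 82.81] discyaw -5.5 [-0.08 43.9 ] [array([-110.82,  -92.49]), np.float64(99.52871884313706)] [-0.06  0.29 -0.36] 35.625
```

```bash
python3 -c "
from h import *
print(manip.hand_in())"
```

```text
the job is handed in; nothing more can be done
None
```

I handed the job in at about 36 s; no verdict came back. The brake was pressed to about 16 N and let go. The staple was pushed about 16.5 mm to its hard stop at about 10 N, and the lever was lifted to its top (paddle about 99 mm up) and released. The disc was free, with at most a slow drift of about 0.07 rad/s, which may be measurement noise.

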